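# Hang the tube rack on the water bath beside the thermometer

## Robot

A 7-joint arm with a two-finger parallel gripper is mounted at the origin on the work surface. World frame = base frame: x ahead of the robot, y to its left, z up, the work surface at z = 0. Lengths are in mm, angles in degrees, forces in N, time in s.
With the tool pointing down it reaches from about 425 to 950 mm from the base axis. Payload 4.7 kg.
Tool frame: the origin (TCP) lies at the very end of the fingers, on their centre line; the grasp point (between the pads) lies 19 mm behind it; x points along the fingers, y is the direction in which the jaws open and shut, and the axes are right-handed (so a half turn about x gives the same grasp; the last joint's range is limited). The gripper opens to 85 mm and grips with 20 to 120 N. Pads are 22 mm wide; open, the fingers measure 114 mm over their backs; the gripper's body (76 mm by 85 mm) begins 54 mm behind the grasp point. The pads swing forward as they close: fully open they stand 13 mm farther back than shut.
Start: joints at [-73.791, 26.849, -2.785, 87.806, 1.381, 65.374, -4.715], TCP at [207.03, 642.488, 192.635] pointing down, gripper open.
Joint ranges: [-148.3, 148.3], [-19.14, 114.17], [-79.39, 73.82], [5.75, 140.21], [-59.74, 239.74], [12.07, 113.84], [-152.46, 152.46]. Speed limits (degrees/s): [147.25, 147.25, 180, 180, 180, 180, 180].

## Interface

Orientations are given as [roll, pitch, yaw] about the fixed x, y, z axes, in that order (R = Rz(yaw) Ry(pitch) Rx(roll)).
In Python, from rig import env gives the robot as it stands. The module is installed in compiled form; this text tells all that it offers.
- The arm moves only by the tool send_rows, never from a script. Its argument "deltas" is a list of rows, each an object with "dr": the turn, a rotation vector about the tool's x, y, z normalised to -1 to 1, where 1 is 180 degrees, a list of three; "linear": the shift along the tool's x, y, z normalised to -1 to 1, where 1 is 20 cm, a list of three; "gripper": the gripper command: -1 is fully open, 1 is shut, values between are in proportion. In form: [{"dr": [wx, wy, wz], "linear": [x, y, z], "gripper": gripper}, ...]. A call has 1 to 20 rows; each row is the pose to reach, as a shift and turn from the pose commanded when the call began, along the tool's axes at that moment, turning the shorter way round; what a row does not reach only later rows make up. A row lasts 1/10 s, in which the tool goes at most 50 mm and 8.59 degrees, less where a joint would pass 70% of its speed; a pose out of reach is approached as far as the arm can. A call with a number of a shift or a turn outside -1 to 1 is refused whole. A call with a gripper value outside its range is refused whole. The fingers move at their own pace and stop on an object; "grip_force" is the grip in N (left out, the last holds). Time passes only in rows, so rows that repeat a pose let the fingers close. It gives the time, the measured TCP pose, the force and the opening at its end, in the units of the state.
- env.get_state(): the state, without advancing time (a new reading comes with each control period).
- env.read_camera(name): name is "scene" or "side" or "wrist"; returns a dict with "color" (420x560x3 uint8, red, green, blue), "depth" (420x560 float32, mm along the optical axis (not along the pixel's ray), 0 where there is no reading), "intrinsics" (3x3 intrinsics, pixels), "extrinsics" (4x4, takes a point from world to camera coordinates). Camera axes: x right, y down, z forward; pixel columns grow to the right and rows downward; lengths in mm; the calibration is good to about 2 mm. A picture is of the moment at which its call begins.
- env.hand_in(): hands the job in, once; it reports no verdict.
The state is a dict: "t": time; "joint_positions": joint angles; "joint_vel": joint speeds; "joint_torque": joint torques, N m; "eef_pos": TCP position; "eef_rot": TCP orientation; "ft_force": force on the tool from outside, world axes, zero at the start; "torque": the same for the moment, N m; "gripper_width": opening from 0.0 (shut) to 1.0 (fully open).
Only numpy, scipy, OpenCV 4.12 (cv2) and the standard library are available. Lean on these libraries where they do the work, as an engineer would, in place of code of your own. Each camera call takes 0.05 s, during which the arm holds its last target. There are 200 camera calls.

## Task

Pick up the steel tube rack by its blue grip and hang it by its spring hook over the near wall of the glass water bath, tubes inside the bath, in the clear gap between the thermometer and the heater, pressing gently until the hook sits fully home on the rim. Then, keeping it home, slide it along the rim until it rests snugly against the rubber stop of the white thermometer clamp, and let go. It is glass: do not press hard on the wall or on the stop, keep the rack upright and away from the heater, and leave everything else standing where it is.

Things in the scene. Friction and masses are not known exactly. Their poses are not given: they have to be found in the camera images.
- rack: Steel tube rack with its own hook, about 0.3 kg, standing on the bench. Origin: middle of the roof of the hook slot, 80 mm above the rack's underside. z up, y along the slot, +x from hook to cage. Saddle: x -16 to 6, y -36 to 36, z 0 to 4, ends turned up to z = 14 mm. Outer leg: x -16 to -13, y -20 to 20, down to z = -38. Home on the bath: the roof rests on the rim, x = 0 on the wall's middle plane.
- rack_grip (a point): Where to grip: middle of the rack's upright blue grip, 30 mm above the rack's origin. The grip is 14 mm thick along the rack's x and 30 mm wide along its y, from z = 4 to z = 46 mm.
- rack_cage (a point): Middle of the rack's cage, at (28, 0, -50) mm in the rack's frame; belongs inside the bath. The cage with three capped tubes spans x 6 to 50, y -36 to 36, z -80 to -22 mm (caps up to z = 0). Its flat back plate, hook side at x = 3, y -36 to 36, z -80 to 0, slides down the inside of the wall.
- rack_mouth (a point): Middle of the slot's mouth, at (-1.8, 0, -34) mm in the rack's frame: between the back plate (x = 3) and the lower end of the spring leaf (x = -6.5), 9.5 mm apart. Upwards the leaf ramps to x = 0 at z = -16 and is flat to z = -6; it is 30 mm long in y and gives way to -x with 2 N at first and 0.9 N per mm. A 6 mm wall entering here pushes it back 3 mm.
- bath: Empty glass water bath with green glass edges, fixed to the bench, 180 mm (x) by 260 mm (y), 120 mm high, walls and floor 6 mm. Origin: centre of its underside, z up. Near wall: on the -x side, middle plane at x = -87, rim at z = 120 mm, along y. The rack's leaf pinches the wall: 5 to 10 N (its weight included) press it home, its weight alone does not, and 4 to 8 N slide it along the rim.
- thermo: Dial thermometer in a white plastic clamp, fixed on the near wall near one end (which end varies). Origin: on the rim, on the wall's middle plane, in the middle of the clamp; axes as the bath's. The clamp is 40 mm long (y -20 to 20), x -18 to 18, z -30 to 14; the dial, 38 mm across, rises to z = 37 mm.
- thermo_rod (a point): Point in the middle of the thermometer clamp, 7 mm above the rim, on the axis of its brass spacing rod, which runs along the wall and ends on each side in a black rubber stop, 12 mm across. How far the stop sticks out of the clamp's side is as the last user left it, anywhere from 4 to 24 mm, and is not measured. The rubber gives 1 mm per 4 N, 3.5 mm at most; the rod itself does not shift.
- heater: Immersion heater with a black head and a copper loop, fixed on the near wall near the other end. Origin, clamp size as for the thermometer; the head rises to z = 47 mm; no spacing rod.
- jar: Bystander: clear glass jar with white lid, 90 mm diameter, 150 mm tall. Origin: centre of its underside.
- mug: Bystander: white mug, 72 mm diameter, 80 mm tall. Origin: centre of its underside.
- flask: Bystander: small conical glass flask with black stopper, 60 mm base, 100 mm tall, standing a hand's breadth from the rack. Origin: centre of its underside.
- vial: Bystander: amber glass vial with black cap, 30 mm diameter, 62 mm tall, standing between the bath and the rack. Origin: centre of its underside.
- waterbottle: Bystander: clear plastic bottle with blue cap, 64 mm diameter, 190 mm tall. Origin: centre of its underside.
Things that resemble listed ones, but are neither listed nor needed, are in the scene too. Leave any green or purple look-alike of the rack alone.

How it is judged:
By the outcome, as a careful person would: the job done as asked, in the order asked, and still so for the second after the job is handed in, with the robot touching nothing.
It also fails if it takes over 72 s, if anything falls off the work surface, if the arm or the gripper's body presses on something with over 40 N, if the wrist force passes 120 N, or if a joint passes its speed limit or range.

## Working session

There is one attempt and no reset: what is moved stays moved. The work goes in short steps, Python scripts to look and compute and a tool call to move; the robot and the scene stay as the last step left them, time stands still between calls to the robot, and variables do not carry over. Pictures are saved under pics/ and viewed, about 8 in all and at most 12, crops included, and the job is handed in when it is done.

Besides the shell and the picture viewer there is one more tool, called as name(argument=value, ...) on one line, values as JSON. send_rows: Moves the arm, as the interface text tells. Its arguments: {"type":"object","properties":{"deltas":{"type":"array","items":{"type":"object","properties":{"dr":{"type":"array","items":{"type":"number","minimum":-1,"maximum":1}},"linear":{"type":"array","items":{"type":"number","minimum":-1,"maximum":1}},"gripper":{"type":"number"}}}},"grip_force":{"type":"number"}},"required":["deltas"]}

```bash
mkdir -p pics; cat > h.py <<'E'
import numpy as np, cv2
from rig import env
from scipy.spatial.transform import Rotation as R
def cam(n):
    c=env.read_camera(n); np.savez(''+n+'.npz',**c); return c
def load(n): return dict(np.load(''+n+'.npz'))
def pts(c):
    K=c['intrinsics'];E=c['extrinsics'];d=c['depth'];v,u=np.mgrid[:d.shape[0],:d.shape[1]]
    P=np.stack([(u-K[0,2])/K[0,0]*d,(v-K[1,2])/K[1,1]*d,d],-1)
    W=(P-E[:3,3])@E[:3,:3]; W[d==0]=np.nan; return W
def proj(c,p):
    q=c['extrinsics'][:3,:3]@np.array(p,float)+c['extrinsics'][:3,3]; k=c['intrinsics']@q; return k[:2]/k[2]
def ray(c,u,v,z):
    E=c['extrinsics'];K=c['intrinsics'];o=-E[:3,:3].T@E[:3,3];d=E[:3,:3].T@np.linalg.solve(K,[u,v,1]);return o+d*(z-o[2])/d[2]
def save(c,n,box=None,s=1):
    im=c['color'][:,:,::-1]
    if box: im=im[box[1]:box[3],box[0]:box[2]]
    cv2.imwrite('pics/'+n+'.png',cv2.resize(im,None,fx=s,fy=s,interpolation=cv2.INTER_CUBIC))
def st():
    s=env.get_state(); print({k:np.round(s[k],2) for k in('t','eef_pos','eef_rot','ft_force','gripper_width')}); return s
E
python3 - <<'E'
from h import *
a=cam('scene');b=cam('side')
for n,c in(('scene',a),('side',b)): save(c,n,s=1.4)
for c in(a,b):
    E=c['extrinsics'];print((-E[:3,:3].T@E[:3,3]).round(),E[2,:3].round(2))
s=st();print(R.from_euler('xyz',s['eef_rot'],degrees=True).as_matrix().round(3))
E
```

```text
[1288.  475.  716.] [-0.68 -0.39 -0.62]
[ -16. -495.  827.] [ 0.55  0.52 -0.66]
{'t': np.float64(0.1), 'eef_pos': array([206.87, 641.9 , 191.66]), 'eef_rot': array([ -88.47,   89.9 , -106.33]), 'ft_force': array([0.55, 0.09, 0.32]), 'gripper_width': np.float64(0.99)}
[[-0.     0.307  0.952]
 [-0.002  0.952 -0.307]
 [-1.    -0.002  0.   ]]
```

View pics/scene.png

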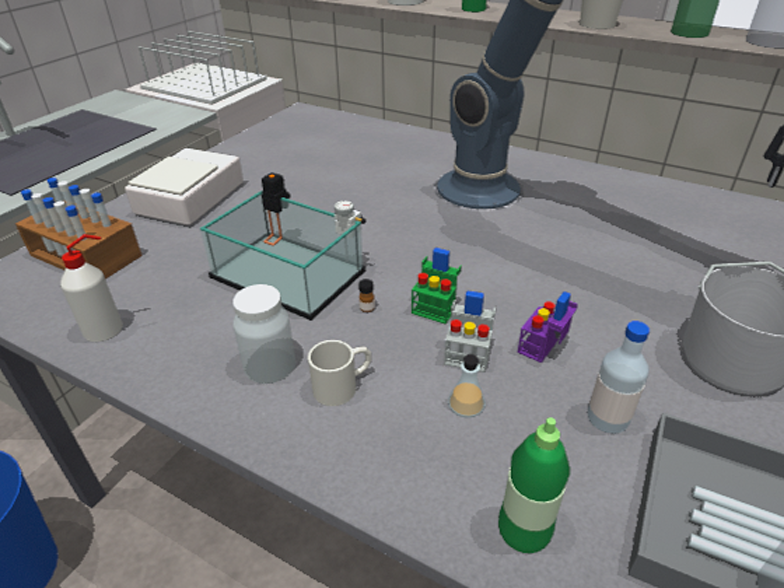

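View pics/side.png

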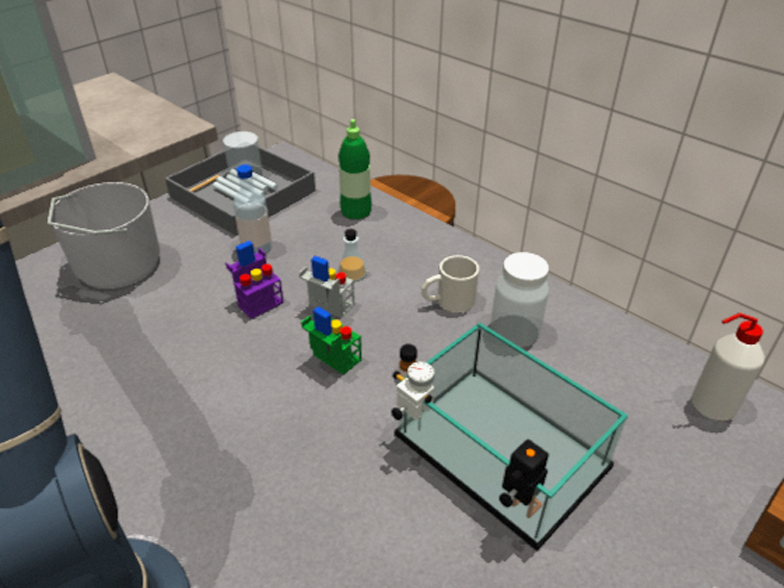

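The scene view shows three racks: steel/grey at (472,335), green at (437,285) and purple at (548,325). The grey one fits; the other two are look-alikes. The thermometer is at (345,215) and the heater at (275,190), both on the robot-side wall of the bath.

```bash
python3 - <<'E'
from h import *
for n,box,hb in(('scene',(270,190,365,275),(140,120,265,230)),('side',(205,175,260,235),(270,225,455,395))):
    c=load(n);W=pts(c);hsv=cv2.cvtColor(c['color'],cv2.COLOR_RGB2HSV)
    H,S,V=[hsv[...,i].astype(int) for i in range(3)]
    m=np.zeros(H.shape,bool);m[box[1]:box[3],box[0]:box[2]]=1
    bl=m&(H>100)&(H<125)&(S>150)
    k,lab,stt,cen=cv2.connectedComponentsWithStats(bl.astype(np.uint8))
    for i in range(1,k):
        if stt[i,4]>20:
            p=W[lab==i];p=p[~np.isnan(p[:,0])];print(n,'blue',cen[i].round(),stt[i],np.median(p,0).round(1),np.percentile(p,[3,97],0).round(1).tolist())
            t=p[p[:,2]>118.];print('top' ,len(t),t.mean(0).round(1) if len(t) else '')
    # caps: red and yellow
    for nm,mm in(('red',m&((H<8)|(H>172))&(S>150)&(V>90)),('yel',m&(H>20)&(H<32)&(S>150))):
        k,lab,stt,cen=cv2.connectedComponentsWithStats(mm.astype(np.uint8))
        for i in range(1,k):
            if stt[i,4]>8:
                print(n,nm,cen[i].round(),stt[i,4],np.nanmedian(W[lab==i],0).round(1),'ray80',ray(c,*cen[i],77).round(1))
    # bath rim
    m=np.zeros(H.shape,bool);m[hb[1]:hb[3],hb[0]:hb[2]]=1
    g=m&(H>70)&(H<90)&(S>140)
    p=W[g];p=p[(p[:,2]>110)&(p[:,2]<128)]
    print(n,'green',g.sum(),len(p))
    if len(p)>20:
        r=cv2.minAreaRect(p[:,:2].astype(np.float32));print(r,cv2.boxPoints(r).round(1).tolist(),np.median(p[:,2]))
    v,u=np.nonzero(g);q=np.array([ray(c,a,b,120)[:2] for a,b in zip(u,v)]);np.save(n+'_g.npy',q)
    r=cv2.minAreaRect(q.astype(np.float32));print('rays',r)
a,b=load('scene'),load('side')
big=np.hstack([cv2.resize(a['color'][195:275,300:370],None,fx=5,fy=5),cv2.resize(b['color'][170:250,200:270],None,fx=5,fy=5)])
cv2.imwrite('pics/crop.png',big[:,:,::-1])
E
```

```text
scene blue [315. 191.] [309 190  11   4  33] [483.6 123.2  91.2] [[480.1, 106.5, 84.9], [486.9, 132.1, 95.9]]
top 0 
scene blue [338. 216.] [332 208  13  17 194] [572.3 222.4 110.7] [[563.9, 209.5, 88.1], [576.1, 234.9, 127.1]]
top 64 [569.8 221.7 124. ]
scene red [302. 198.] 46 [511.9  97.8  78.1] ray80 [511.1  97.9  77. ]
scene red [318. 203.] 49 [509.5 142.8  78.5] ray80 [509.3 143.   77. ]
scene red [325. 232.] 59 [604.2 206.   78.8] ray80 [602.6 205.9  77. ]
scene red [345. 236.] 60 [593.3 251.3  78.9] ray80 [592.6 251.2  77. ]
scene yel [310. 200.] 53 [510.2 119.8  78. ] ray80 [509. 120.  77.]
scene yel [335. 234.] 61 [598.2 228.9  78.5] ray80 [597.4 229.   77. ]
scene green 106 106
((543.0789184570312, -199.6179656982422), (258.2518310546875, 177.54837036132812), 88.08200073242188) [[450.0, -325.70001220703125], [627.5, -331.6000061035156], [636.0999755859375, -73.5], [458.70001220703125, -67.5999984741211]] 119.10312701736662
rays ((543.7413940429688, -199.17254638671875), (254.28005981445312, 178.62637329101562), 87.8969497680664)
side blue [228. 191.] [223 183  12  18 163] 
[... 186 characters left out ...]
 125.4, 126.8]]
top 72 [477.9 112.1 123.8]
side red [243. 197.] 47 [601.  197.   77.7] ray80 [600.7 198.5  77. ]
side red [247. 234.] 10 [514.   96.9  79. ] ray80 [514.7  96.5  77. ]
side yel [237. 195.] 27 [597.5 217.8  78. ] ray80 [595.9 218.3  77. ]
side yel [240. 231.] 43 [508.1 114.4  78.6] ray80 [509.2 114.5  77. ]
side green 775 763
((535.6141967773438, -205.5136260986328), (260.4691162109375, 194.5002899169922), 87.26811218261719) [[432.29998779296875, -331.0], [626.5, -340.20001220703125], [639.0, -80.0999984741211], [444.70001220703125, -70.80000305175781]] 119.09083587579185
rays ((507.3170166015625, -205.62767028808594), (258.0255126953125, 245.69515991210938), 87.57464599609375)
```

View pics/crop.png

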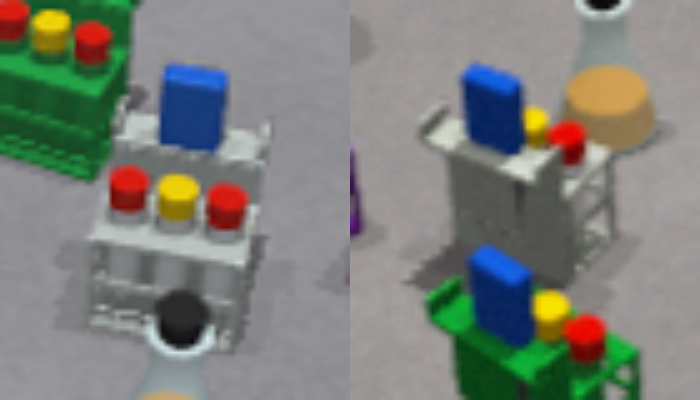

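The crop confirms it: grey steel rack with a blue grip at left-panel (195,110), right-panel (495,110). Its cage faces away from the robot, and the flask stands beyond it.

```bash
cat >> h.py <<'E'
def Rt(yaw):  # tool down, tool y at yaw
    y=np.array([np.cos(np.radians(yaw)),np.sin(np.radians(yaw)),0]);x=np.array([0,0,-1.]);return np.stack([x,y,np.cross(x,y)],1)
def plan(p,yaw,p0=None,yaw0=None):
    s=env.get_state()
    R0=R.from_euler('xyz',s['eef_rot'],degrees=True).as_matrix() if yaw0 is None else Rt(yaw0)
    p0=s['eef_pos'] if p0 is None else np.array(p0,float)
    l=R0.T@(np.array(p,float)-p0)/200; d=R.from_matrix(R0.T@Rt(yaw)).as_rotvec(degrees=True)/180
    print('lin',l.round(4).tolist(),'dr',d.round(4).tolist())
E
python3 - <<'E'
from h import *
a=load('scene');b=load('side')
for nm,c,u,v in(('flask',a,471/1.4,361/1.4),('vial',a,366/1.4,287/1.4),('bottle',a,637/1.4,330/1.4),('flask',b,350/1.4,236/1.4),('thermo',b,420/1.4,372/1.4),('thermo',a,343/1.4,208/1.4),('heater',b,530/1.4,455/1.4),('heater',a,272/1.4,177/1.4),('jar',a,258/1.4,300/1.4)):
    W=pts(c);print(nm,W[int(v)-1:int(v)+2,int(u)-1:int(u)+2].reshape(-1,3).mean(0).round(1))
W=pts(b);hsv=cv2.cvtColor(b['color'],cv2.COLOR_RGB2HSV);g=(hsv[...,0]>70)&(hsv[...,0]<90)&(hsv[...,1]>140)
p=W[g];p=p[(abs(p[:,2]-119)<6)&(p[:,0]>430)&(p[:,0]<480)&(p[:,1]<-120)&(p[:,1]>-270)]
print(len(p),np.polyfit(p[:,1]+200,p[:,0],1),p.std(0))
plan((300,530,300),30)
plan((450,370,300),12.7,(300,530,300),30)
plan((566,218,230),12.7,(450,370,300),12.7)
E
```

```text
flask [688.7 268.4  99.9]
vial [567.4   8.3  60.3]
bottle [613.  472.6 190.4]
flask [682.  256.9  97.1]
thermo [ 468.3 -102.5  155.4]
thermo [476.3 -94.1 156. ]
heater [ 447.8 -293.5  165.7]
heater [ 454.1 -284.9  166. ]
jar [774.1 -60.5 148.8]
166 [4.03574571e-02 4.54328130e+02] [ 2.30005308 40.28192915  1.38155748]
lin [-0.541, -0.3907, 0.6149] dr [0.2341, 0.0002, 0.0005]
lin [0.0, 0.2495, 1.0678] dr [0.0961, 0.0, 0.0]
lin [0.35, 0.3987, 0.8689] dr [0.0, 0.0, 0.0]
```

send_rows(deltas=[{"linear":[-0.54,-0.39,0.61],"dr":[0.234,0,0],"gripper":-1},{"linear":[-0.54,-0.39,0.61],"dr":[0.234,0,0],"gripper":-1},{"linear":[-0.54,-0.39,0.61],"dr":[0.234,0,0],"gripper":-1},{"linear":[-0.54,-0.39,0.61],"dr":[0.234,0,0],"gripper":-1},{"linear":[-0.54,-0.39,0.61],"dr":[0.234,0,0],"gripper":-1}])

```text
t: 0.6
eef_pos: [304.5, 528.3, 304.5]
eef_rot: [104.0, 89.6, 43.3]
ft_force: [-0.3, 0.3, -0.0]
gripper_width: 1.001
```

send_rows(deltas=[{"linear":[0,0.24,0.99],"dr":[0.096,0,0],"gripper":-1},{"linear":[0,0.24,0.99],"dr":[0.096,0,0],"gripper":-1},{"linear":[0,0.24,0.99],"dr":[0.096,0,0],"gripper":-1},{"linear":[0,0.24,0.99],"dr":[0.096,0,0],"gripper":-1},{"linear":[0,0.24,0.99],"dr":[0.096,0,0],"gripper":-1}])

```text
t: 1.1
eef_pos: [445.6, 375.8, 300.7]
eef_rot: [27.7, 89.8, -50.3]
ft_force: [-0.5, -0.7, -0.1]
gripper_width: 1.002
```

```bash
python3 - <<'E'
from h import *
st();plan((566,218,230),12.7)
E
```

```text
{'t': np.float64(1.1), 'eef_pos': array([445.61, 375.79, 300.73]), 'eef_rot': array([ 27.71,  89.75, -50.3 ]), 'ft_force': array([-0.49, -0.73, -0.1 ]), 'gripper_width': np.float64(1.0)}
lin [0.3579, 0.4243, 0.8954] dr [-0.004, 0.0012, -0.0006]
```

send_rows(deltas=[{"linear":[0.3,0.42,0.895],"dr":[-0.004,0.001,0],"gripper":-1},{"linear":[0.3,0.42,0.895],"dr":[-0.004,0.001,0],"gripper":-1},{"linear":[0.3,0.42,0.895],"dr":[-0.004,0.001,0],"gripper":-1},{"linear":[0.3,0.42,0.895],"dr":[-0.004,0.001,0],"gripper":-1},{"linear":[0.3,0.42,0.895],"dr":[-0.004,0.001,0],"gripper":-1},{"linear":[0.3,0.42,0.895],"dr":[-0.004,0.001,0],"gripper":-1}])

```text
t: 1.7
eef_pos: [561.5, 225.3, 239.5]
eef_rot: [-139.7, 89.8, 143.5]
ft_force: [-0.2, 0.2, -0.4]
gripper_width: 0.998
```

```bash
python3 - <<'E'
from h import *
s=st();c=cam('wrist');E=c['extrinsics'];print((-E[:3,:3].T@E[:3,3]).round(1),E[2,:3].round(2),E[0,:3].round(2));save(c,'w1',s=1.4)
print(proj(c,(568,218,126))*1.4)
W=pts(c);hsv=cv2.cvtColor(c['color'],cv2.COLOR_RGB2HSV);H,S,V=[hsv[...,i].astype(int) for i in range(3)]
k,lab,stt,cen=cv2.connectedComponentsWithStats(((H>100)&(H<125)&(S>150)).astype(np.uint8))
for i in range(1,k):
    if stt[i,4]>100:
        p=W[lab==i];z=np.nanmax(p[:,2]);print(cen[i]*1.4,stt[i,4],np.nanmedian(p,0).round(1),z)
        t=p[p[:,2]>121];
        if len(t)>10:r=cv2.minAreaRect(t[:,:2].astype(np.float32));print(r,len(t))
for nm,mm in(('red',((H<8)|(H>172))&(S>150)&(V>90)),('yel',(H>20)&(H<32)&(S>150))):
    k,lab,stt,cen=cv2.connectedComponentsWithStats(mm.astype(np.uint8))
    for i in range(1,k):
        if stt[i,4]>60:
            p=W[lab==i];p=p[p[:,2]>np.nanmax(p[:,2])-3];print(nm,cen[i]*1.4,p.mean(0).round(1))
E
```

```text
{'t': np.float64(1.7), 'eef_pos': array([561.54, 225.34, 239.54]), 'eef_rot': array([-139.73,   89.83,  143.49]), 'ft_force': array([-0.25,  0.21, -0.36]), 'gripper_width': np.float64(1.0)}
[546.2 292.1 419.7] [ 0.06 -0.26 -0.96] [ 0.97  0.23 -0.  ]
[395.88565363 292.13234636]
[349.57056738  75.64716312] 564 [505.9 350.2 124.4] 126.81824239342409
((504.9937438964844, 350.5594177246094), (13.617082595825195, 29.593975067138672), 84.19523620605469) 520
[396.15130435 287.        ] 345 [567.4 221.6 124.6] 126.83589226871662
((567.5877075195312, 221.15167236328125), (12.444347381591797, 27.230571746826172), 13.180870056152344) 341
[268.04656489 368.94274809] 262 [484.2 129.5 104.5] 290.9535775597355
((498.51873779296875, 167.94808959960938), (109.1189956665039, 8.477640151977539), 72.20318603515625) 25
red [314.285 116.885] [479.1 325.1  78.9]
red [370.97307692 138.28769231] [524.9 320.   79. ]
red [428.79810427 246.73838863] [589.3 248.9  78.8]
red [427.9        300.32142857] [599.8 204.5  78.9]
red [306.37115385 343.42403846] [505.3 140.9  79.1]
red [300.02673797 390.07593583] [507.6  95.2  79. ]
yel [342.78059701 127.64029851] [502.  322.6  79. ]
yel [428.24215686 273.80980392] [594.4 226.7  78.9]
yel [303.14232558 366.92372093] [506.6 117.8  79. ]
```

View pics/w1.png

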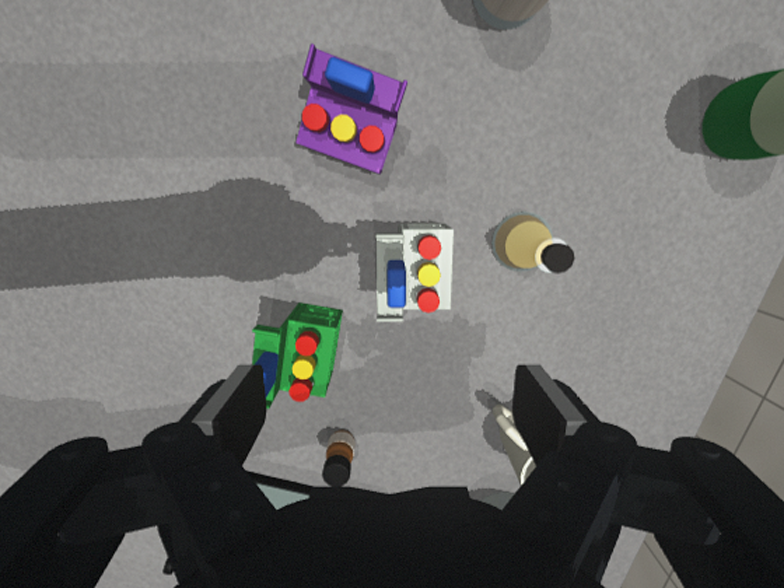

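The wrist view shows the steel rack's blue grip at (396,287), with clear space for the fingers. The flask is to the right at (540,250). Two depth readings put the grip within 3 mm of each other, with its top at z = 126 mm as expected. Next I descend.

```bash
python3 - <<'E'
from h import *
plan((567.6,220.2,92),13)
E
```

```text
lin [0.7403, 0.0251, 0.0473] dr [0.0024, -0.0012, 0.0004]
```

send_rows(deltas=[{"linear":[0.1,0.025,0.047],"dr":[0.002,-0.001,0],"gripper":-1},{"linear":[0.3,0.025,0.047],"dr":[0.002,-0.001,0],"gripper":-1},{"linear":[0.45,0.025,0.047],"dr":[0.002,-0.001,0],"gripper":-1},{"linear":[0.6,0.025,0.047],"dr":[0.002,-0.001,0],"gripper":-1},{"linear":[0.7,0.025,0.047],"dr":[0.002,-0.001,0],"gripper":-1},{"linear":[0.74,0.025,0.047],"dr":[0.002,-0.001,0],"gripper":-1},{"linear":[0.74,0.025,0.047],"dr":[0.002,-0.001,0],"gripper":-1},{"linear":[0.74,0.025,0.047],"dr":[0.002,-0.001,0],"gripper":-1}])

```text
t: 2.55
eef_pos: [568.6, 221.2, 93.8]
eef_rot: [116.3, 89.9, 39.5]
ft_force: [-0.2, -0.3, 0.8]
gripper_width: 1.0
```

```bash
python3 - <<'E'
from h import *
st();plan((567.6,220.2,92),13)
E
```

```text
{'t': np.float64(2.55), 'eef_pos': array([568.63, 221.18,  93.78]), 'eef_rot': array([116.31,  89.88,  39.5 ]), 'ft_force': array([-0.22, -0.27,  0.84]), 'gripper_width': np.float64(1.0)}
lin [0.0089, -0.0062, 0.0036] dr [0.001, -0.0003, -0.0006]
```

Close on the grip.

send_rows(deltas=[{"linear":[0.009,-0.006,0.004],"dr":[0,0,0],"gripper":-1},{"linear":[0.009,-0.006,0.004],"dr":[0,0,0],"gripper":1},{"linear":[0.009,-0.006,0.004],"dr":[0,0,0],"gripper":1},{"linear":[0.009,-0.006,0.004],"dr":[0,0,0],"gripper":1},{"linear":[0.009,-0.006,0.004],"dr":[0,0,0],"gripper":1},{"linear":[0.009,-0.006,0.004],"dr":[0,0,0],"gripper":1},{"linear":[0.009,-0.006,0.004],"dr":[0,0,0],"gripper":1},{"linear":[0.009,-0.006,0.004],"dr":[0,0,0],"gripper":1},{"linear":[0.009,-0.006,0.004],"dr":[0,0,0],"gripper":1},{"linear":[0.009,-0.006,0.004],"dr":[0,0,0],"gripper":1}], grip_force=60)

```text
t: 3.55
eef_pos: [567.2, 218.8, 90.7]
eef_rot: [-155.8, 90.0, 127.3]
ft_force: [-0.5, -0.3, -1.3]
gripper_width: -0.0
```

```bash
python3 - <<'E'
from h import *
s=st()
p=np.array(s['eef_pos']);plan((p[0],p[1],265),13)
E
```

```text
{'t': np.float64(3.55), 'eef_pos': array([567.16, 218.77,  90.75]), 'eef_rot': array([-155.83,   89.99,  127.26]), 'ft_force': array([-0.5 , -0.34, -1.35]), 'gripper_width': np.float64(-0.0)}
lin [-0.8713, -0.0, -0.0001] dr [0.0005, -0.0, 0.0]
```

The opening reads 0.0, but a 14 mm grip should read about 0.16. Looking before I lift.

```bash
python3 - <<'E'
from h import *
a=cam('scene');b=cam('side')
big=np.hstack([cv2.resize(a['color'][165:275,290:400],None,fx=3.5,fy=3.5),cv2.resize(b['color'][150:260,180:290],None,fx=3.5,fy=3.5)])
cv2.imwrite('pics/g1.png',big[:,:,::-1])
E
```

```text
(no output)
```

View pics/g1.png

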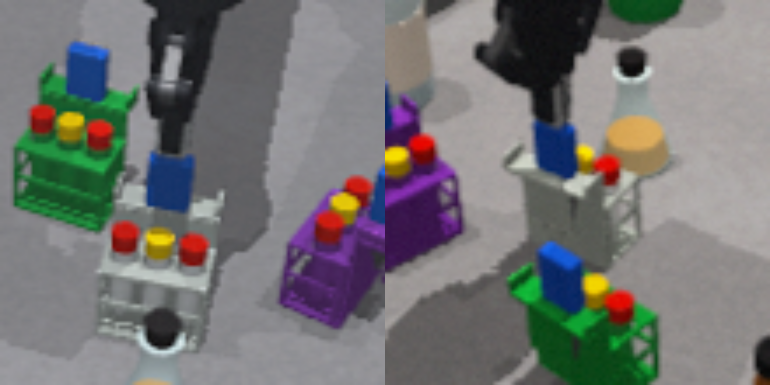

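```bash
python3 - <<'E'
from h import *
for n,u0,v0 in(('scene',290+172/3.5,165),('side',180+(555-385)/3.5,150)):
    c=load(n);W=pts(c)
    for du in(-4,0,4):
      for v in range(int(v0+20),int(v0+64),3):
        u=int(u0+du);print(n,u,v,W[v,u].round(0),c['color'][v,u])
w=cam('wrist');save(w,'w2',s=1.4)
print(proj(w,(567.6,220,126))*1.4,proj(w,(567.2,218.8,91))*1.4)
E
```

```text
scene 335 185 [583. 212. 201.] [34 35 39]
scene 335 188 [622. 228. 222.] [ 93  94 100]
scene 335 191 [624. 229. 216.] [63 64 68]
scene 335 194 [615. 226. 202.] [31 34 37]
scene 335 197 [597. 220. 180.] [26 27 30]
scene 335 200 [572. 212. 153.] [82 84 86]
scene 335 203 [574. 213. 146.] [94 96 99]
scene 335 206 [575. 214. 138.] [79 82 84]
scene 335 209 [571. 213. 126.] [ 53  66 103]
scene 335 212 [573. 215. 120.] [ 21  52 107]
scene 335 215 [575. 216. 113.] [ 20  52 106]
scene 335 218 [576. 217. 104.] [ 20  51 106]
scene 335 221 [575. 217.  95.] [ 22  51 106]
scene 335 224 [573. 217.  84.] [67 78 99]
scene 335 227 [572. 218.  75.] [93 97 96]
scene 339 185 [614. 233. 227.] [169 171 174]
scene 339 188 [619. 235. 222.] [103 104 109]
scene 339 191 [625. 238. 220.] [78 80 85]
scene 339 194 [619. 236. 208.] [40 43 44]
scene 339 197 [597. 229. 183.] [29 32 35]
scene 339 200 [576. 223. 159.] [29 30 31]
scene 339 203 [578. 224. 153.] [30 34 34]
scene 339 206 [577. 224. 143.] [29 31 34]
scene 339 209 [570. 223. 130.] [75 81 88]
scene 339 212 [571. 223. 121.] [ 22  52 108]
scene 339 215 [571. 224
[... 2110 characters left out ...]
7 88 82]
side 232 170 [579. 209. 169.] [16 16 19]
side 232 173 [582. 213. 156.] [91 89 89]
side 232 176 [582. 214. 146.] [81 79 80]
side 232 179 [578. 210. 142.] [65 66 65]
side 232 182 [576. 209. 134.] [85 86 85]
side 232 185 [575. 209. 126.] [ 67  80 119]
side 232 188 [571. 205. 121.] [ 12  49 123]
side 232 191 [569. 204. 113.] [ 10  40 103]
side 232 194 [569. 204. 104.] [ 11  42 102]
side 232 197 [567. 203.  96.] [ 12  39 104]
side 232 200 [567. 203.  86.] [ 11  39 103]
side 232 203 [564. 200.  80.] [215 218 207]
side 232 206 [561. 198.  74.] [82 84 78]
side 232 209 [558. 195.  67.] [90 92 86]
side 232 212 [557. 195.  58.] [94 95 86]
[391.13570402 367.29807581] [389.34620589 336.73416889]
```

View pics/w2.png

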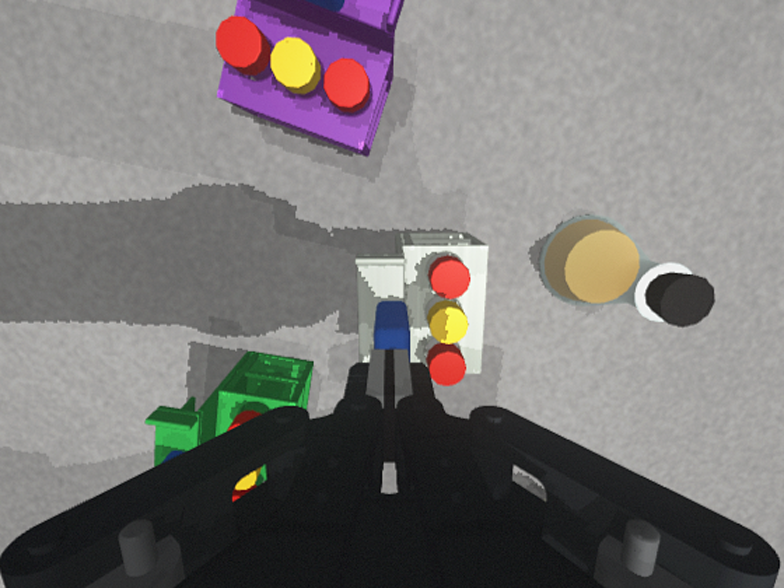

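```bash
python3 - <<'E'
from h import *
w=load('wrist');W=pts(w);E=w['extrinsics'];print((-E[:3,:3].T@E[:3,3]).round(1));st()
for v in range(310,500,12):
    print(v,[ (u,W[int(v/1.4),int(u/1.4)].round(0).tolist()) for u in(378,390,402)])
E
```

```text
[551.6 285.8 270.8]
{'t': np.float64(3.7), 'eef_pos': array([567.16, 218.76,  90.74]), 'eef_rot': array([-162.12,   90.  ,  120.98]), 'ft_force': array([-0.41,  0.36,  0.49]), 'gripper_width': np.float64(0.0)}
310 [(378, [559.0, 232.0, 97.0]), (390, [564.0, 234.0, 99.0]), (402, [569.0, 235.0, 99.0])]
322 [(378, [559.0, 233.0, 116.0]), (390, [563.0, 234.0, 117.0]), (402, [568.0, 235.0, 117.0])]
334 [(378, [560.0, 231.0, 124.0]), (390, [564.0, 233.0, 124.0]), (402, [568.0, 234.0, 125.0])]
346 [(378, [561.0, 227.0, 125.0]), (390, [565.0, 227.0, 123.0]), (402, [570.0, 229.0, 125.0])]
358 [(378, [561.0, 229.0, 140.0]), (390, [565.0, 229.0, 138.0]), (402, [569.0, 231.0, 140.0])]
370 [(378, [561.0, 229.0, 150.0]), (390, [565.0, 230.0, 150.0]), (402, [568.0, 231.0, 150.0])]
382 [(378, [561.0, 228.0, 156.0]), (390, [565.0, 230.0, 157.0]), (402, [568.0, 231.0, 157.0])]
394 [(378, [562.0, 228.0, 164.0]), (390, [565.0, 230.0, 166.0]), (402, [568.0, 230.0, 164.0])]
406 [(378, [562.0, 230.0, 173.0]), (390, [565.0, 226.0, 166.0]), (402, [568.0, 231.0, 173.0])]
418 [(378, [562.0, 230.0, 178.0]), (390, [566.0, 223.0, 166.0]), (402, [567.0, 231.0, 179.0])]
430 [(378, [562.0, 227.0, 180.0]), (390, [567.0, 219.0, 166.0]), (402, [567.0, 231.0, 184.0])]
442 [(378, [563.0, 222.0, 176.0]), (390, [568.0, 215.0, 165.0]), (402, [568.0, 229.0, 186.0])]
454 [(378, [564.0, 218.0, 176.0]), (390, [569.0, 211.0, 166.0]), (402, [570.0, 219.0, 176.0])]
466 [(378, [565.0, 215.0, 176.0]), (390, [598.0, 84.0, 0.0]), (402, [571.0, 217.0, 178.0])]
478 [(378, [566.0, 211.0, 177.0]), (390, [601.0, 72.0, -0.0]), (402, [572.0, 213.0, 177.0])]
490 [(378, [566.0, 211.0, 181.0]), (390, [604.0, 61.0, -1.0]), (402, [572.0, 213.0, 181.0])]
```

The wrist depth shows the shut fingers standing over the grip's top. Their front face is seen from z ≈ 135 up, and the grip's top is at 125. So the reported TCP height is about 38 mm below the real fingertips. I'll raise slightly, open, and measure the tips directly.

send_rows(deltas=[{"linear":[-0.05,0,0],"dr":[0,0,0],"gripper":1},{"linear":[-0.05,0,0],"dr":[0,0,0],"gripper":1}])

```text
t: 3.9
eef_pos: [568.3, 219.1, 102.4]
eef_rot: [103.4, 89.8, 26.5]
ft_force: [0.1, 0.1, 0.0]
gripper_width: -0.0
```

```bash
python3 - <<'E'
from h import *
st();a=cam('scene');b=cam('side');w=cam('wrist')
# pixels dark/grey of fingers: points in a column around the TCP, lowest z not blue
for n,c in(('scene',a),('side',b),('wrist',w)):
    W=pts(c);hsv=cv2.cvtColor(c['color'],cv2.COLOR_RGB2HSV);m=(hsv[...,1]<90)&(np.hypot(W[...,0]-567,W[...,1]-219)<16)&(W[...,2]>118)
    z=W[m][:,2];print(n,m.sum(),np.sort(z)[:25].round(0))
    bl=(hsv[...,1]>150)&(hsv[...,0]>100)&(hsv[...,0]<125)&(np.hypot(W[...,0]-567,W[...,1]-219)<22);print(' blue',np.nanmax(W[bl][:,2]),np.nanmedian(W[bl],0))
E
```

```text
{'t': np.float64(3.9), 'eef_pos': array([568.32, 219.11, 102.38]), 'eef_rot': array([103.37,  89.83,  26.46]), 'ft_force': array([0.06, 0.11, 0.04]), 'gripper_width': np.float64(-0.0)}
scene 430 [140. 141. 142. 142. 143. 143. 144. 144. 145. 145. 147. 148. 148. 149.
 149. 149. 149. 150. 150. 151. 152. 152. 152. 152. 152.]
 blue 127.35303845987846 [572.52608346 222.35260279 110.42455039]
side 226 [122. 123. 124. 139. 140. 140. 141. 142. 143. 144. 144. 146. 146. 146.
 147. 147. 147. 147. 147. 147. 148. 148. 149. 149. 149.]
 blue 127.63574221323275 [564.37365774 211.63828862 109.92101011]
wrist 8237 [122. 123. 123. 123. 123. 123. 123. 123. 123. 124. 124. 124. 124. 124.
 125. 125. 125. 125. 126. 143. 144. 144. 144. 144. 144.]
 blue 126.3110548986277 [564.98039029 229.89968324 124.26414778]
```

All three cameras put the fingertips at 139–143 mm while 102 is reported, so real tip = reported + 37 mm. I'll use that correction: open, descend to reported z ≈ 54, and close.

```bash
python3 - <<'E'
from h import *
plan((567.5,220.2,55),13)
E
```

```text
lin [0.2304, 0.0024, -0.0065] dr [0.0005, -0.0001, -0.0002]
```

send_rows(deltas=[{"linear":[0,0,-0.006],"dr":[0,0,0],"gripper":-1},{"linear":[0,0,-0.006],"dr":[0,0,0],"gripper":-1},{"linear":[0,0,-0.006],"dr":[0,0,0],"gripper":-1},{"linear":[0,0,-0.006],"dr":[0,0,0],"gripper":-1},{"linear":[0,0,-0.006],"dr":[0,0,0],"gripper":-1},{"linear":[0,0,-0.006],"dr":[0,0,0],"gripper":-1},{"linear":[0,0,-0.006],"dr":[0,0,0],"gripper":-1},{"linear":[0.08,0,-0.006],"dr":[0,0,0],"gripper":-1},{"linear":[0.16,0,-0.006],"dr":[0,0,0],"gripper":-1},{"linear":[0.23,0,-0.006],"dr":[0,0,0],"gripper":-1},{"linear":[0.23,0,-0.006],"dr":[0,0,0],"gripper":-1}])

```text
t: 5.15
eef_pos: [565.3, 219.4, 52.7]
eef_rot: [-78.3, 89.8, -155.2]
ft_force: [-0.6, 0.1, 0.2]
gripper_width: 0.999
```

send_rows(deltas=[{"linear":[0,0,0],"dr":[0,0,0],"gripper":1},{"linear":[0,0,0],"dr":[0,0,0],"gripper":1},{"linear":[0,0,0],"dr":[0,0,0],"gripper":1},{"linear":[0,0,0],"dr":[0,0,0],"gripper":1},{"linear":[0,0,0],"dr":[0,0,0],"gripper":1},{"linear":[0,0,0],"dr":[0,0,0],"gripper":1},{"linear":[0,0,0],"dr":[0,0,0],"gripper":1}], grip_force=60)

```text
t: 5.85
eef_pos: [567.5, 220.2, 55.4]
eef_rot: [106.6, 89.9, 29.7]
ft_force: [0.6, 0.2, 2.7]
gripper_width: 0.156
```

```bash
python3 - <<'E'
from h import *
s=st();p=s['eef_pos'];plan((p[0],p[1],p[2]+190),13)
E
```

```text
{'t': np.float64(5.85), 'eef_pos': array([567.52, 220.19,  55.37]), 'eef_rot': array([106.59,  89.92,  29.69]), 'ft_force': array([0.58, 0.19, 2.66]), 'gripper_width': np.float64(0.16)}
lin [-0.95, 0.0013, -0.0004] dr [0.0005, -0.0001, -0.0004]
```

Gripped: the opening is 0.156 (13 mm). Lifting, then travelling to above the gap.

send_rows(deltas=[{"linear":[-0.1,0,0],"dr":[0,0,0],"gripper":1},{"linear":[-0.3,0,0],"dr":[0,0,0],"gripper":1},{"linear":[-0.5,0,0],"dr":[0,0,0],"gripper":1},{"linear":[-0.7,0,0],"dr":[0,0,0],"gripper":1},{"linear":[-0.85,0,0],"dr":[0,0,0],"gripper":1},{"linear":[-0.95,0,0],"dr":[0,0,0],"gripper":1},{"linear":[-0.95,0,0],"dr":[0,0,0],"gripper":1}])

```text
t: 6.55
eef_pos: [568.0, 220.2, 247.0]
eef_rot: [106.1, 89.7, 29.2]
ft_force: [0.6, 0.5, -3.8]
gripper_width: 0.153
```

```bash
python3 - <<'E'
from h import *
s=st()
plan((530,60,250),7); plan((490,-110,250),0,(530,60,250),7);plan((456,-200,250),-2.2,(490,-110,250),0)
E
```

```text
{'t': np.float64(6.55), 'eef_pos': array([568.02, 220.15, 246.97]), 'eef_rot': array([106.11,  89.75,  29.19]), 'ft_force': array([ 0.64,  0.53, -3.77]), 'gripper_width': np.float64(0.15)}
lin [-0.0176, -0.3664, 0.7369] dr [0.0338, -0.0005, -0.0013]
lin [0.0, -0.3021, 0.8193] dr [0.0389, 0.0, 0.0]
lin [0.0, -0.17, 0.45] dr [0.0122, 0.0, 0.0]
```

send_rows(deltas=[{"linear":[-0.016,-0.09,0.18],"dr":[0.01,-0.0005,-0.001],"gripper":1},{"linear":[-0.016,-0.18,0.36],"dr":[0.02,-0.0005,-0.001],"gripper":1},{"linear":[-0.016,-0.275,0.55],"dr":[0.03,-0.0005,-0.001],"gripper":1},{"linear":[-0.016,-0.365,0.735],"dr":[0.034,-0.0005,-0.001],"gripper":1}])

```text
t: 6.95
eef_pos: [526.8, 58.4, 245.3]
eef_rot: [-72.3, 89.5, -155.4]
ft_force: [0.4, -0.8, -3.2]
gripper_width: 0.154
```

send_rows(deltas=[{"linear":[0,-0.08,0.2],"dr":[0.01,0,0],"gripper":1},{"linear":[0,-0.15,0.4],"dr":[0.02,0,0],"gripper":1},{"linear":[0,-0.225,0.6],"dr":[0.03,0,0],"gripper":1},{"linear":[0,-0.3,0.82],"dr":[0.039,0,0],"gripper":1},{"linear":[0,-0.3,0.82],"dr":[0.039,0,0],"gripper":1}])

```text
t: 7.45
eef_pos: [485.5, -117.7, 246.7]
eef_rot: [-51.9, 89.5, -142.7]
ft_force: [-0.1, -0.5, -3.5]
gripper_width: 0.153
```

send_rows(deltas=[{"linear":[0,-0.08,0.2],"dr":[0.012,0,0],"gripper":1},{"linear":[0,-0.14,0.35],"dr":[0.012,0,0],"gripper":1},{"linear":[0,-0.17,0.45],"dr":[0.012,0,0],"gripper":1},{"linear":[0,-0.17,0.45],"dr":[0.012,0,0],"gripper":1},{"linear":[0,-0.17,0.45],"dr":[0.012,0,0],"gripper":1},{"linear":[0,-0.17,0.45],"dr":[0.012,0,0],"gripper":1}])

```text
t: 8.05
eef_pos: [455.2, -198.3, 247.5]
eef_rot: [-74.8, 89.7, -166.9]
ft_force: [-0.1, 0.2, -3.4]
gripper_width: 0.152
```

```bash
python3 - <<'E'
from h import *
s=st();a=cam('scene');b=cam('side');w=cam('wrist')
E=w['extrinsics'];print((-E[:3,:3].T@E[:3,3]).round(1))
big=np.hstack([cv2.resize(a['color'][80:230,130:270],None,fx=2.8,fy=2.8),cv2.resize(b['color'][200:350,260:400],None,fx=2.8,fy=2.8)])
ww=cv2.resize(w['color'][120:420],(560,300)); 
cv2.imwrite('pics/h1.png',big[:,:,::-1]);save(w,'w3',s=1.4)
E
```

```text
{'t': np.float64(8.05), 'eef_pos': array([ 455.24, -198.32,  247.54]), 'eef_rot': array([ -74.79,   89.71, -166.88]), 'ft_force': array([-0.09,  0.23, -3.41]), 'gripper_width': np.float64(0.15)}
[ 458.7 -129.4  427.9]
```

View pics/w3.png

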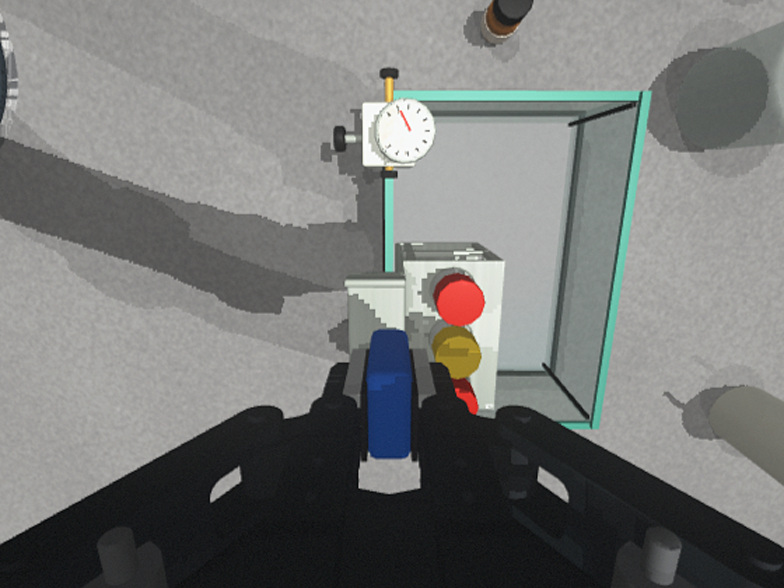

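View pics/h1.png

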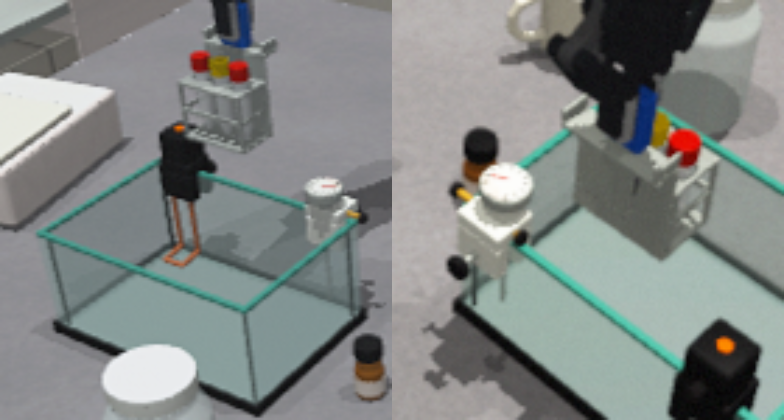

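The wrist view shows the rack level and the gap clear. The rim is the green stripe at (389,215), and the gap-side rubber stop at (389,174) barely protrudes. The side and scene views confirm the heater is clear. Next I measure the wall against the saddle in the wrist image.

```bash
cat > meas.py <<'E'
from h import *
def wall(c,ymin=-400,ymax=400,zr=120):
    hsv=cv2.cvtColor(c['color'],cv2.COLOR_RGB2HSV);g=(hsv[...,0]>70)&(hsv[...,0]<90)&(hsv[...,1]>120)
    rows=[]
    for v in range(125,200):
        u=np.nonzero(g[v,265:300])[0]+265
        if 4<=len(u)<=14: a=ray(c,u.min()-.5,v,zr);b=ray(c,u.max()+.5,v,zr);rows.append([*((a+b)/2)[:2],b[0]-a[0],np.nanmedian(pts(c)[v,u,2])])
    return np.array(rows)
E
python3 - <<'E'
from meas import *
c=load('wrist');W=pts(c);s=env.get_state();p=s['eef_pos']
r=wall(c);k=np.polyfit(r[:,1]+200,r[:,0],1);print(len(r),'wall x at y=-200',k[1],'slope deg',np.degrees(np.arctan(k[0])),'width',np.median(r[:,2]),'z',np.median(r[:,3]),'resid',np.std(r[:,0]-np.polyval(k,r[:,1]+200)),r[[0,-1]].round(1).tolist())
Rm=R.from_euler('xyz',s['eef_rot'],degrees=True).as_matrix();print('tool y yaw',np.degrees(np.arctan2(Rm[1,1],Rm[0,1])),'tilt',Rm[:2,0].round(4))
hsv=cv2.cvtColor(c['color'],cv2.COLOR_RGB2HSV)
L=(W-p)@Rm  # tool coords
def ext(nm,m):
    q=L[m];print(nm,m.sum(),np.percentile(q,[1,50,99],0).round(1).tolist(),'world z',np.nanmedian(W[m][:,2]).round(1))
m=(hsv[...,1]<60)&(hsv[...,2]>90)
box=np.zeros(m.shape,bool);box[195:260,240:292]=1
z=W[...,2]
ext('saddle',m&box&(z>260)&(z<300))
print(np.histogram(z[m&box],bins=range(60,310,10)))
b=np.zeros(m.shape,bool);b[225:330,255:300]=1
ext('blue',b&(hsv[...,0]>100)&(hsv[...,0]<125)&(hsv[...,1]>150)&(z>300))
q=np.zeros(m.shape,bool);q[180:300,290:365]=1
ext('redtop',q&((hsv[...,0]<8)|(hsv[...,0]>172))&(hsv[...,1]>150)&(z>255))
q[:]=0;q[185:190,290:356]=1
# saddle rows: left & right edges
for v in(205,212,220,228):
    u=np.nonzero(m[v,235:300]&(z[v,235:300]>255))[0]+235
    if len(u): print(v,u.min(),u.max(),L[v,u.min()+1].round(1),L[v,u.max()-1].round(1))
E
```

```text
Traceback (most recent call last):
IndexError: too many indices for array: array is 1-dimensional, but 2 were indexed
```

```bash
sed -i 's/hsv\[...,1\]>120)/hsv[...,1]>80)/; s/4<=len(u)/3<=len(u)/; s/E$/E/' meas.py; cat > m2.py <<'E'
from meas import *
c=load('wrist');W=pts(c);s=env.get_state();p=s['eef_pos']
hsv=cv2.cvtColor(c['color'],cv2.COLOR_RGB2HSV);print(hsv[150,270:290].tolist())
Rm=R.from_euler('xyz',s['eef_rot'],degrees=True).as_matrix();print('tool y yaw',np.degrees(np.arctan2(Rm[1,1],Rm[0,1])),'tilt',Rm[:2,0].round(4))
L=(W-p)@Rm;z=W[...,2]
def ext(nm,m):
    q=L[m];print(nm,m.sum(),np.percentile(q,[1,50,99],0).round(1).tolist() if m.any() else '')
m=(hsv[...,1]<60)&(hsv[...,2]>90)
b=np.zeros(m.shape,bool);b[225:330,255:300]=1
ext('blue',b&(hsv[...,0]>100)&(hsv[...,0]<125)&(hsv[...,1]>150)&(z>300))
b[:]=0;b[180:300,290:365]=1
ext('redtop',b&((hsv[...,0]<8)|(hsv[...,0]>172))&(hsv[...,1]>150)&(z>255))
for v in(199,202,206,212,220,228):
    u=np.nonzero(m[v,235:300]&(z[v,235:300]>255))[0]+235
    if len(u): print(v,u.min(),u.max(),L[v,u.min()+1].round(1),L[v,u.max()-1].round(1))
r=wall(c)
k=np.polyfit(r[:,1]+200,r[:,0],1);print(len(r),'wall x at y=-200',k[1],'slope deg',np.degrees(np.arctan(k[0])),'width',np.median(r[:,2]),'z',np.median(r[:,3]),'resid',np.std(r[:,0]-np.polyval(k,r[:,1]+200)),r[[0,-1]].round(1).tolist())
E
python3 m2.py
```

```text
[[30, 3, 99], [0, 0, 99], [45, 5, 101], [0, 9, 57], [77, 51, 70], [82, 105, 212], [82, 98, 223], [82, 100, 220], [82, 100, 220], [82, 103, 220], [82, 87, 213], [75, 11, 180], [0, 1, 176], [30, 1, 174], [120, 1, 176], [80, 4, 176], [90, 1, 173], [80, 4, 173], [90, 1, 173], [30, 1, 174]]
tool y yaw -2.085188305559525 tilt [-0.0036 -0.0018]
blue 2273 [[-70.3, -6.8, -15.2], [-68.8, -0.2, -5.4], [-52.8, 6.1, 12.7]]
redtop 1241 [[-24.7, 18.5, -32.3], [-23.1, 28.3, -22.3], [-12.0, 36.2, 23.9]]
199 247 289 [-35.9 -15.  -35.9] [-34.7   4.8 -35.6]
202 246 289 [-38.3 -15.3 -34.9] [-37.2   4.8 -34.6]
206 248 288 [-27.7 -15.4 -30.2] [-26.6   4.6 -29.9]
212 248 288 [-26.6 -15.6 -26.6] [-26.8   4.6 -26.7]
220 248 288 [-26.9 -15.7 -22.2] [-26.6   4.7 -22.1]
228 249 288 [-27.5 -15.3 -17.9] [-26.6   4.7 -17.6]
67 wall x at y=-200 454.22575691742895 slope deg 2.316557264017838 width 6.0979728708203425 z 118.837123227007 resid 0.14667918042589215 [[456.6, -127.7, 5.0, 130.9], [454.1, -194.4, 5.3, 118.8]]
```

```bash
python3 - <<'E'
from h import *
st();plan((456.1,-200,150),-2.3)
E
```

```text
{'t': np.float64(8.2), 'eef_pos': array([ 455.63, -198.73,  248.23]), 'eef_rot': array([ -62.09,   89.77, -154.18]), 'ft_force': array([-0.77,  0.43, -3.55]), 'gripper_width': np.float64(0.15)}
lin [0.4912, 0.0043, 0.0054] dr [0.0012, 0.0006, 0.0011]
```

send_rows(deltas=[{"linear":[0.12,0.004,0.005],"dr":[0.001,0.0006,0.001],"gripper":1},{"linear":[0.25,0.004,0.005],"dr":[0.001,0.0006,0.001],"gripper":1},{"linear":[0.36,0.004,0.005],"dr":[0.001,0.0006,0.001],"gripper":1},{"linear":[0.44,0.004,0.005],"dr":[0.001,0.0006,0.001],"gripper":1},{"linear":[0.49,0.004,0.005],"dr":[0.001,0.0006,0.001],"gripper":1},{"linear":[0.49,0.004,0.005],"dr":[0.001,0.0006,0.001],"gripper":1},{"linear":[0.49,0.004,0.005],"dr":[0.001,0.0006,0.001],"gripper":1},{"linear":[0.49,0.004,0.005],"dr":[0.001,0.0006,0.001],"gripper":1}])

```text
t: 9.0
eef_pos: [456.8, -201.3, 151.7]
eef_rot: [76.8, 89.9, -15.6]
ft_force: [-0.2, -0.3, -3.3]
gripper_width: 0.154
```

```bash
python3 - <<'E'
from h import *
st();c=cam('wrist');cam('side');st()
E
python3 m2.py
```

```text
{'t': np.float64(9.0), 'eef_pos': array([ 456.8 , -201.34,  151.67]), 'eef_rot': array([ 76.8 ,  89.85, -15.57]), 'ft_force': array([-0.24, -0.28, -3.28]), 'gripper_width': np.float64(0.15)}
{'t': np.float64(9.1), 'eef_pos': array([ 456.55, -201.28,  151.53]), 'eef_rot': array([ 80.95,  89.87, -11.42]), 'ft_force': array([ 0.56,  0.6 , -3.9 ]), 'gripper_width': np.float64(0.16)}
[[82, 100, 166], [82, 103, 222], [83, 100, 222], [83, 99, 221], [82, 100, 221], [83, 97, 223], [83, 98, 223], [82, 99, 223], [83, 105, 226], [78, 14, 185], [15, 3, 179], [30, 1, 180], [0, 0, 178], [60, 1, 181], [60, 1, 181], [90, 1, 182], [60, 1, 180], [75, 3, 180], [75, 3, 181], [60, 1, 181]]
tool y yaw -2.37809337680941 tilt [ 0.0022 -0.0004]
blue 0 
redtop 0 
69 wall x at y=-200 454.31004710133703 slope deg 2.1252334958898307 width 6.217402640035516 z 118.73703257341457 resid 0.10165388116983325 [[457.0, -129.6, 6.1, 119.0], [455.2, -176.8, 5.8, 118.5]]
```

Wall offset is +2.2 mm, within the allowed 0–3.5 mm. I'll centre it by −0.5 mm and enter the mouth slowly.

send_rows(deltas=[{"linear":[0.04,-0.0025,0],"dr":[0,0,0],"gripper":1},{"linear":[0.08,-0.0025,0],"dr":[0,0,0],"gripper":1},{"linear":[0.1,-0.0025,0],"dr":[0,0,0],"gripper":1},{"linear":[0.12,-0.0025,0],"dr":[0,0,0],"gripper":1},{"linear":[0.13,-0.0025,0],"dr":[0,0,0],"gripper":1},{"linear":[0.13,-0.0025,0],"dr":[0,0,0],"gripper":1}])

```text
t: 9.7
eef_pos: [455.2, -201.1, 124.3]
eef_rot: [-56.6, 90.0, -148.9]
ft_force: [0.2, -0.6, -3.5]
gripper_width: 0.154
```

```bash
python3 - <<'E'
from h import *
c=cam('side');st();cv2.imwrite('pics/s2.png',cv2.resize(c['color'][210:350,250:400],None,fx=5,fy=4.2)[:,:,::-1])
E
```

```text
{'t': np.float64(9.75), 'eef_pos': array([ 455.39, -201.16,  124.58]), 'eef_rot': array([ 30.93,  89.98, -61.46]), 'ft_force': array([-0.84,  0.01, -3.23]), 'gripper_width': np.float64(0.15)}
```

View pics/s2.png

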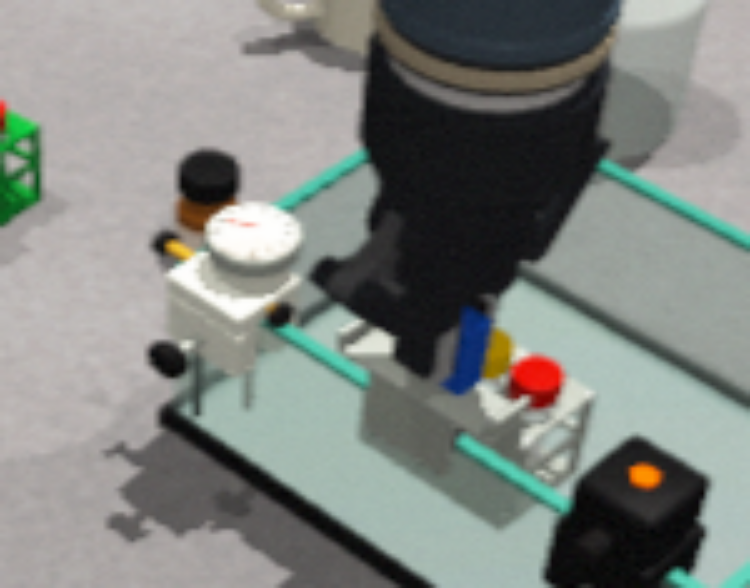

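The side view shows the rim at (370,385)–(455,435) running between the outer leg and the back plate, with no contact force. I'll press on slowly.

send_rows(deltas=[{"linear":[0.015,0,0],"dr":[0,0,0],"gripper":1},{"linear":[0.03,-0.001,0],"dr":[0,0,0],"gripper":1},{"linear":[0.045,-0.001,0],"dr":[0,0,0],"gripper":1},{"linear":[0.06,-0.002,0],"dr":[0,0,0],"gripper":1},{"linear":[0.075,-0.002,0],"dr":[0,0,0],"gripper":1},{"linear":[0.075,-0.002,0],"dr":[0,0,0],"gripper":1}])

```text
t: 10.35
eef_pos: [454.7, -201.2, 109.2]
eef_rot: [-13.0, 90.0, -105.3]
ft_force: [-0.5, -1.1, -3.6]
gripper_width: 0.156
```

send_rows(deltas=[{"linear":[0.015,0,0],"dr":[0,0,0],"gripper":1},{"linear":[0.03,0,0],"dr":[0,0,0],"gripper":1},{"linear":[0.03,0,0],"dr":[0,0,0],"gripper":1},{"linear":[0.03,0,0],"dr":[0,0,0],"gripper":1}])

```text
t: 10.75
eef_pos: [454.7, -201.0, 103.0]
eef_rot: [-33.8, 90.0, -126.2]
ft_force: [-2.2, -1.6, -6.6]
gripper_width: 0.151
```

```bash
python3 -c "
from h import *
st();cam('side');st()"
```

```text
{'t': np.float64(10.75), 'eef_pos': array([ 454.68, -200.99,  103.02]), 'eef_rot': array([ -33.78,   89.96, -126.16]), 'ft_force': array([-2.21, -1.63, -6.63]), 'gripper_width': np.float64(0.15)}
{'t': np.float64(10.8), 'eef_pos': array([ 454.68, -200.96,  103.04]), 'eef_rot': array([ -36.52,   89.96, -128.89]), 'ft_force': array([-1.  , -1.95, -7.94]), 'gripper_width': np.float64(0.16)}
```

The downward pull after the stop looks like leaf friction holding the arm's small overshoot. Continuing in small steps.

send_rows(deltas=[{"linear":[0.008,0,0],"dr":[0,0,0],"gripper":1},{"linear":[0.016,0,0],"dr":[0,0,0],"gripper":1},{"linear":[0.024,0,0],"dr":[0,0,0],"gripper":1}])

```text
t: 11.1
eef_pos: [454.8, -200.9, 98.9]
eef_rot: [-160.5, 90.0, 107.1]
ft_force: [-2.8, 1.2, -1.1]
gripper_width: 0.155
```

send_rows(deltas=[{"linear":[0.005,0,0],"dr":[0,0,0],"gripper":1},{"linear":[0.01,0,0],"dr":[0,0,0],"gripper":1}])

```text
t: 11.3
eef_pos: [454.8, -200.9, 96.8]
eef_rot: [-143.8, 90.0, 123.8]
ft_force: [-3.8, 1.1, -0.3]
gripper_width: 0.15
```

send_rows(deltas=[{"linear":[0.005,0,0],"dr":[0,0,0],"gripper":1},{"linear":[0.005,0,0],"dr":[0,0,0],"gripper":1}])

```text
t: 11.5
eef_pos: [454.8, -201.0, 95.6]
eef_rot: [-53.0, 90.0, -145.4]
ft_force: [-4.0, 0.2, -2.8]
gripper_width: 0.154
```

send_rows(deltas=[{"linear":[0.003,-0.002,0],"dr":[0,0,0],"gripper":1},{"linear":[0.004,-0.002,0],"dr":[0,0,0],"gripper":1},{"linear":[0.004,-0.002,0],"dr":[0,0,0],"gripper":1}])

```text
t: 11.8
eef_pos: [454.8, -201.0, 95.4]
eef_rot: [90.3, 90.0, -2.1]
ft_force: [-4.8, 0.8, 2.7]
gripper_width: 0.155
```

send_rows(deltas=[{"linear":[0.004,0,0],"dr":[0,0,0],"gripper":1},{"linear":[0.004,0,0],"dr":[0,0,0],"gripper":1}])

```text
t: 12.0
eef_pos: [454.8, -201.0, 95.3]
eef_rot: [132.8, 89.9, 40.4]
ft_force: [-6.7, 2.4, 9.6]
gripper_width: 0.153
```

```bash
python3 -c "
from h import *
for i in range(4): cam('side');st()"
```

```text
{'t': np.float64(12.05), 'eef_pos': array([ 454.87, -200.99,   95.35]), 'eef_rot': array([128.46,  89.93,  36.08]), 'ft_force': array([-6.27,  2.74,  9.98]), 'gripper_width': np.float64(0.16)}
{'t': np.float64(12.1), 'eef_pos': array([ 454.82, -200.98,   95.35]), 'eef_rot': array([129.99,  89.93,  37.61]), 'ft_force': array([-7.47,  1.9 , 11.04]), 'gripper_width': np.float64(0.16)}
{'t': np.float64(12.15), 'eef_pos': array([ 454.83, -201.  ,   95.33]), 'eef_rot': array([128.64,  89.94,  36.26]), 'ft_force': array([-7.23,  2.87,  9.7 ]), 'gripper_width': np.float64(0.15)}
{'t': np.float64(12.2), 'eef_pos': array([ 454.84, -201.  ,   95.33]), 'eef_rot': array([126.75,  89.94,  34.37]), 'ft_force': array([-6.43,  1.51, 10.86]), 'gripper_width': np.float64(0.15)}
```

The hook meets a hard stop at reported z = 95.35, where home was predicted at 95.4, with +10 N at the wrist, so it is home. I'll ease off the press and relieve the x preload from the leaf.

send_rows(deltas=[{"linear":[-0.003,-0.002,0],"dr":[0,0,0],"gripper":1},{"linear":[-0.004,-0.004,0],"dr":[0,0,0],"gripper":1},{"linear":[-0.004,-0.004,0],"dr":[0,0,0],"gripper":1}])

```text
t: 12.5
eef_pos: [454.8, -201.1, 95.4]
eef_rot: [75.4, 89.9, -16.9]
ft_force: [-1.4, 1.2, 2.0]
gripper_width: 0.151
```

```bash
python3 -c "
from h import *
for i in range(3): cam('side');st()"
```

```text
{'t': np.float64(12.55), 'eef_pos': array([ 454.8 , -201.05,   95.37]), 'eef_rot': array([ 75.8 ,  89.87, -16.57]), 'ft_force': array([-1.76,  1.57,  2.1 ]), 'gripper_width': np.float64(0.15)}
{'t': np.float64(12.6), 'eef_pos': array([ 454.75, -201.04,   95.35]), 'eef_rot': array([ 75.37,  89.88, -17.  ]), 'ft_force': array([-1.67,  0.92,  1.79]), 'gripper_width': np.float64(0.15)}
{'t': np.float64(12.65), 'eef_pos': array([ 454.75, -201.04,   95.34]), 'eef_rot': array([ 76.28,  89.88, -16.1 ]), 'ft_force': array([-0.87,  0.39,  1.35]), 'gripper_width': np.float64(0.15)}
```

send_rows(deltas=[{"linear":[0,0,-0.01],"dr":[0,0,0],"gripper":1},{"linear":[0,0,-0.02],"dr":[0,0,0],"gripper":1},{"linear":[0,0,-0.03],"dr":[0,0,0],"gripper":1},{"linear":[0,0,-0.04],"dr":[0,0,0],"gripper":1}])

```text
t: 13.05
eef_pos: [454.9, -196.9, 95.6]
eef_rot: [30.5, 89.6, -61.9]
ft_force: [-0.9, -8.0, -0.8]
gripper_width: 0.152
```

```bash
python3 - <<'E'
from h import *
c=cam('wrist');st();save(c,'w4',s=1.4);W=pts(c)
hsv=cv2.cvtColor(c['color'],cv2.COLOR_RGB2HSV)
s=env.get_state();k=(c['color'].max(2)<50)&(abs(W[...,2]-127)<9)&(abs(W[...,0]-457)<12)&(W[...,1]>-180)
p=W[k];print('black',len(p),np.percentile(p,[2,50,98],0).round(1).tolist() if len(p) else '')
w=(hsv[...,1]<40)&(hsv[...,2]>90)&(W[...,2]>122)&(W[...,2]<140)&(abs(W[...,0]-450)<25)&(W[...,1]<s['eef_pos'][1]+50)&(W[...,1]>s['eef_pos'][1])
p=W[w];print('saddle',len(p),np.percentile(p,[2,50,98],0).round(1).tolist() if len(p) else '')
E
```

```text
{'t': np.float64(13.1), 'eef_pos': array([ 454.98, -196.44,   95.61]), 'eef_rot': array([ 30.92,  89.61, -61.51]), 'ft_force': array([-1.16, -7.4 , -0.52]), 'gripper_width': np.float64(0.15)}
black 3 [[452.3, -127.1, 127.5], [454.0, -126.6, 130.3], [462.2, -124.9, 130.7]]
saddle 1784 [[439.6, -189.6, 122.1], [449.1, -173.5, 123.2], [461.3, -160.8, 137.4]]
```

send_rows(deltas=[{"linear":[0.002,0,-0.012],"dr":[0,0,0],"gripper":1},{"linear":[0.002,0,-0.024],"dr":[0,0,0],"gripper":1},{"linear":[0.002,0,-0.036],"dr":[0,0,0],"gripper":1},{"linear":[0.002,0,-0.048],"dr":[0,0,0],"gripper":1},{"linear":[0.002,0,-0.06],"dr":[0,0,0],"gripper":1},{"linear":[0.002,0,-0.072],"dr":[0,0,0],"gripper":1},{"linear":[0.002,0,-0.084],"dr":[0,0,0],"gripper":1}])

```text
t: 13.8
eef_pos: [455.6, -180.8, 95.6]
eef_rot: [30.2, 89.6, -62.3]
ft_force: [-1.3, -9.4, 2.7]
gripper_width: 0.153
```

```bash
cat > m3.py <<'E'
from h import *
c=cam('wrist');s=st();W=pts(c);hsv=cv2.cvtColor(c['color'],cv2.COLOR_RGB2HSV);y0=s['eef_pos'][1]
Rm=R.from_euler('xyz',s['eef_rot'],degrees=True).as_matrix();print('down',Rm[:,0].round(4),'yaw',np.degrees(np.arctan2(Rm[1,1],Rm[0,1])).round(2))
k=(c['color'].max(2)<50)&(abs(W[...,2]-127)<9)&(abs(W[...,0]-457)<12)&(W[...,1]>y0+20)
p=W[k];print('black',len(p),np.percentile(p,[2,50,98],0).round(1).tolist() if len(p) else '')
w=(hsv[...,1]<40)&(hsv[...,2]>90)&(W[...,2]>130)&(W[...,2]<140)&(abs(W[...,0]-450)<20)&(W[...,1]<y0+42)&(W[...,1]>y0+15)
p=W[w];print('saddle end',len(p),np.percentile(p,[2,50,98],0).round(1).tolist() if len(p) else '')
E
python3 m3.py
```

```text
{'t': np.float64(13.85), 'eef_pos': array([ 455.61, -180.29,   95.54]), 'eef_rot': array([ 30.75,  89.58, -61.73]), 'ft_force': array([-2.09, -9.09,  2.82]), 'gripper_width': np.float64(0.15)}
down [ 0.0035 -0.0064 -1.    ] yaw -2.47
black 170 [[454.5, -65.0, 125.1], [458.4, -64.1, 129.0], [465.3, -59.8, 131.6]]
saddle end 300 [[441.4, -147.9, 130.8], [451.5, -145.9, 132.4], [461.8, -144.4, 133.7]]
```

send_rows(deltas=[{"linear":[-0.001,0,-0.01],"dr":[0,0,0],"gripper":1},{"linear":[-0.001,0,-0.02],"dr":[0,0,0],"gripper":1},{"linear":[-0.001,0,-0.03],"dr":[0,0,0],"gripper":1},{"linear":[-0.001,0,-0.04],"dr":[0,0,0],"gripper":1},{"linear":[-0.001,0,-0.05],"dr":[0,0,0],"gripper":1}])

```text
t: 14.35
eef_pos: [456.0, -170.5, 95.6]
eef_rot: [30.1, 89.6, -62.4]
ft_force: [-1.3, -9.1, 1.4]
gripper_width: 0.149
```

```bash
python3 m3.py
```

```text
{'t': np.float64(14.4), 'eef_pos': array([ 455.97, -170.03,   95.56]), 'eef_rot': array([ 30.26,  89.61, -62.21]), 'ft_force': array([-0.85, -7.92,  0.93]), 'gripper_width': np.float64(0.15)}
down [ 0.0032 -0.006  -1.    ] yaw -2.47
black 133 [[454.3, -64.9, 125.8], [457.3, -64.0, 129.3], [465.4, -59.9, 131.6]]
saddle end 299 [[441.9, -137.4, 130.4], [451.9, -135.6, 132.4], [462.2, -134.2, 133.8]]
```

send_rows(deltas=[{"linear":[0,0,-0.003],"dr":[0,0,0],"gripper":1},{"linear":[0,0,-0.006],"dr":[0,0,0],"gripper":1},{"linear":[0,0,-0.009],"dr":[0,0,0],"gripper":1},{"linear":[0,0,-0.012],"dr":[0,0,0],"gripper":1}])

```text
t: 14.8
eef_pos: [456.1, -168.1, 95.6]
eef_rot: [29.6, 89.6, -62.9]
ft_force: [-1.5, -9.5, 1.3]
gripper_width: 0.158
```

send_rows(deltas=[{"linear":[0,0,-0.003],"dr":[0,0,0],"gripper":1},{"linear":[0,0,-0.006],"dr":[0,0,0],"gripper":1},{"linear":[0,0,-0.009],"dr":[0,0,0],"gripper":1}])

```text
t: 15.1
eef_pos: [456.1, -166.3, 95.6]
eef_rot: [29.8, 89.6, -62.6]
ft_force: [-2.3, -9.2, 1.1]
gripper_width: 0.156
```

send_rows(deltas=[{"linear":[0,0,-0.003],"dr":[0,0,0],"gripper":1},{"linear":[0,0,-0.006],"dr":[0,0,0],"gripper":1}])

```text
t: 15.3
eef_pos: [456.2, -165.1, 95.6]
eef_rot: [30.0, 89.6, -62.5]
ft_force: [-1.4, -8.0, 1.3]
gripper_width: 0.155
```

send_rows(deltas=[{"linear":[0,0,-0.003],"dr":[0,0,0],"gripper":1},{"linear":[0,0,-0.006],"dr":[0,0,0],"gripper":1}])

```text
t: 15.5
eef_pos: [456.3, -163.9, 95.6]
eef_rot: [30.4, 89.6, -62.1]
ft_force: [-2.5, -8.1, 1.4]
gripper_width: 0.153
```

send_rows(deltas=[{"linear":[0,0,-0.0025],"dr":[0,0,0],"gripper":1},{"linear":[0,0,-0.005],"dr":[0,0,0],"gripper":1}])

```text
t: 15.7
eef_pos: [456.3, -163.1, 95.6]
eef_rot: [28.9, 89.6, -63.5]
ft_force: [-2.8, -9.7, 0.7]
gripper_width: 0.153
```

```bash
python3 m3.py; python3 - <<'E'
from h import *
c=cam('side');st();w=load('wrist')
A=cv2.resize(c['color'][225:305,270:350],None,fx=5,fy=5);B=cv2.resize(w['color'][60:260,200:400],None,fx=2,fy=2)
cv2.imwrite('pics/s3.png',np.hstack([A,B])[:,:,::-1])
E
```

```text
{'t': np.float64(15.75), 'eef_pos': array([ 456.27, -163.14,   95.59]), 'eef_rot': array([ 29.29,  89.57, -63.2 ]), 'ft_force': array([-1.57, -8.71,  0.94]), 'gripper_width': np.float64(0.15)}
down [ 0.0034 -0.0067 -1.    ] yaw -2.49
black 138 [[454.5, -64.9, 125.5], [457.7, -63.4, 129.5], [465.4, -59.9, 131.5]]
saddle end 295 [[442.2, -130.2, 130.4], [452.5, -128.3, 132.3], [462.4, -126.9, 133.7]]
{'t': np.float64(15.8), 'eef_pos': array([ 456.28, -163.14,   95.61]), 'eef_rot': array([ 29.68,  89.57, -62.81]), 'ft_force': array([-2.29, -8.53,  0.84]), 'gripper_width': np.float64(0.16)}
```

View pics/s3.png

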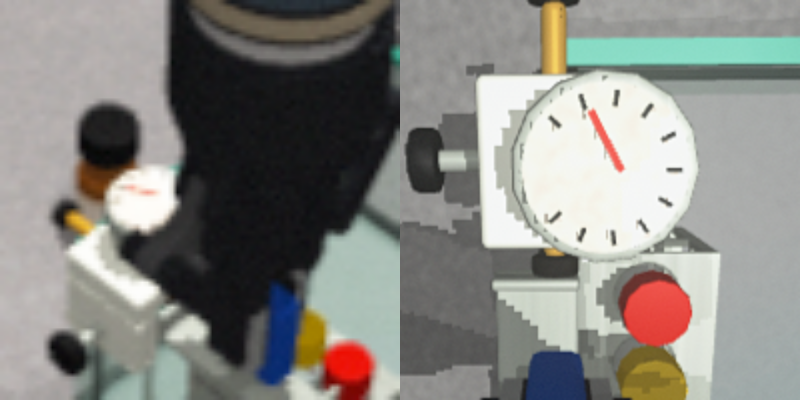

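The right panel shows the black stop at (555,265) almost touching the turned-up saddle end at (535,283). Sliding friction holds steady near −9 N. I'll creep on until the force rises.

send_rows(deltas=[{"linear":[0,0,-0.0025],"dr":[0,0,0],"gripper":1},{"linear":[0,0,-0.0025],"dr":[0,0,0],"gripper":1}])

```text
t: 16.0
eef_pos: [456.3, -163.1, 95.6]
eef_rot: [28.5, 89.5, -64.0]
ft_force: [-2.1, -9.5, 0.1]
gripper_width: 0.156
```

send_rows(deltas=[{"linear":[0,0,-0.0025],"dr":[0,0,0],"gripper":1},{"linear":[0,0,-0.0025],"dr":[0,0,0],"gripper":1}])

```text
t: 16.2
eef_pos: [456.3, -162.8, 95.6]
eef_rot: [27.7, 89.5, -64.8]
ft_force: [-2.4, -11.2, 1.7]
gripper_width: 0.156
```

send_rows(deltas=[{"linear":[0,0,-0.0025],"dr":[0,0,0],"gripper":1},{"linear":[0,0,-0.0025],"dr":[0,0,0],"gripper":1}])

```text
t: 16.4
eef_pos: [456.3, -162.6, 95.7]
eef_rot: [27.3, 89.5, -65.2]
ft_force: [-1.2, -10.6, 0.5]
gripper_width: 0.155
```

```bash
python3 m3.py
```

```text
{'t': np.float64(16.45), 'eef_pos': array([ 456.28, -162.61,   95.67]), 'eef_rot': array([ 27.28,  89.5 , -65.23]), 'ft_force': array([ -2.21, -11.09,   1.18]), 'gripper_width': np.float64(0.15)}
down [ 0.0037 -0.008  -1.    ] yaw -2.51
black 135 [[454.2, -121.7, 125.3], [457.8, -63.6, 129.4], [464.9, -59.9, 132.1]]
saddle end 293 [[442.2, -129.6, 130.4], [452.2, -127.8, 132.5], [462.5, -126.2, 133.7]]
```

Contact: a further 1.5 mm of command gave only 0.5 mm of travel, and the force rose to −11 N, so about 2 N is on the rubber. I'll nudge once more, then take off the lateral load so the tool straightens, and press lightly to confirm home.

send_rows(deltas=[{"linear":[0,0,-0.0025],"dr":[0,0,0],"gripper":1},{"linear":[0,0,-0.0025],"dr":[0,0,0],"gripper":1}])

```text
t: 16.65
eef_pos: [456.3, -162.4, 95.7]
eef_rot: [26.7, 89.5, -65.9]
ft_force: [-1.4, -12.6, 1.3]
gripper_width: 0.153
```

send_rows(deltas=[{"linear":[0.001,0,0.005],"dr":[0,0,0],"gripper":1},{"linear":[0.002,0,0.01],"dr":[0,0,0],"gripper":1},{"linear":[0.003,0,0.015],"dr":[0,0,0],"gripper":1},{"linear":[0.003,0,0.015],"dr":[0,0,0],"gripper":1}])

```text
t: 17.05
eef_pos: [456.3, -162.5, 95.4]
eef_rot: [40.3, 89.7, -52.2]
ft_force: [-1.9, -5.9, 7.3]
gripper_width: 0.154
```

```bash
python3 m3.py
```

```text
{'t': np.float64(17.1), 'eef_pos': array([ 456.26, -162.52,   95.36]), 'eef_rot': array([ 39.96,  89.73, -52.51]), 'ft_force': array([-2.68, -5.59,  6.21]), 'gripper_width': np.float64(0.16)}
down [ 0.0028 -0.0037 -1.    ] yaw -2.48
black 141 [[454.4, -64.8, 124.9], [457.7, -62.9, 129.5], [465.4, -59.9, 131.8]]
saddle end 304 [[442.0, -129.8, 130.4], [452.2, -127.7, 132.3], [462.5, -126.2, 133.8]]
```

send_rows(deltas=[{"linear":[0,-0.001,0.005],"dr":[0,0,0],"gripper":1},{"linear":[0,-0.001,0.009],"dr":[0,0,0],"gripper":1},{"linear":[0,-0.001,0.009],"dr":[0,0,0],"gripper":1}])

```text
t: 17.4
eef_pos: [456.3, -162.5, 95.3]
eef_rot: [67.8, 89.8, -24.6]
ft_force: [-2.1, -1.2, 7.8]
gripper_width: 0.154
```

```bash
python3 m3.py
```

```text
{'t': np.float64(17.45), 'eef_pos': array([ 456.26, -162.47,   95.32]), 'eef_rot': array([ 66.37,  89.83, -26.05]), 'ft_force': array([-2.72, -0.78,  8.01]), 'gripper_width': np.float64(0.16)}
down [ 0.0027 -0.0013 -1.    ] yaw -2.43
black 136 [[454.5, -121.7, 125.9], [458.0, -63.6, 129.5], [465.3, -59.8, 132.0]]
saddle end 300 [[442.1, -129.9, 130.6], [452.1, -127.8, 132.4], [462.4, -126.3, 133.9]]
```

Home and snug: z = 95.32, fz about +8, fy about −1. Easing the press, opening and lifting clear.

send_rows(deltas=[{"linear":[-0.003,0,0],"dr":[0,0,0],"gripper":1},{"linear":[-0.003,0,0],"dr":[0,0,0],"gripper":1},{"linear":[-0.003,0,0],"dr":[0,0,0],"gripper":-1},{"linear":[-0.003,0,0],"dr":[0,0,0],"gripper":-1},{"linear":[-0.003,0,0],"dr":[0,0,0],"gripper":-1},{"linear":[-0.003,0,0],"dr":[0,0,0],"gripper":-1},{"linear":[-0.003,0,0],"dr":[0,0,0],"gripper":-1},{"linear":[-0.003,0,0],"dr":[0,0,0],"gripper":-1},{"linear":[-0.003,0,0],"dr":[0,0,0],"gripper":-1},{"linear":[-0.05,0,0],"dr":[0,0,0],"gripper":-1},{"linear":[-0.15,0,0],"dr":[0,0,0],"gripper":-1},{"linear":[-0.3,0,0],"dr":[0,0,0],"gripper":-1},{"linear":[-0.5,0,0],"dr":[0,0,0],"gripper":-1},{"linear":[-0.7,0,0],"dr":[0,0,0],"gripper":-1},{"linear":[-0.8,0,0],"dr":[0,0,0],"gripper":-1},{"linear":[-0.8,0,0],"dr":[0,0,0],"gripper":-1}])

```text
t: 19.05
eef_pos: [457.2, -162.3, 258.0]
eef_rot: [88.3, 89.5, -4.1]
ft_force: [-0.3, -0.2, 0.0]
gripper_width: 1.002
```

```bash
python3 - <<'E'
from h import *
st();c=cam('wrist');a=cam('side');W=pts(c);hsv=cv2.cvtColor(c['color'],cv2.COLOR_RGB2HSV)
w=(hsv[...,1]<40)&(hsv[...,2]>90)&(W[...,2]>120)&(W[...,2]<140)&(abs(W[...,0]-449)<16)&(W[...,1]<-126)&(W[...,1]>-202)
p=W[w];print(len(p))
q=p[(p[:,2]<128)&(p[:,0]<450)]
A=np.c_[q[:,0]-450,q[:,1]+162,np.ones(len(q))];k=np.linalg.lstsq(A,q[:,2],rcond=None)[0];print('saddle top plane: slope x,y deg',np.degrees(k[:2]).round(2),'z',k[2])
print('ends y',np.percentile(p[:,1],[.5,99.5]),'upturn',p[p[:,2]>130].mean(0) if (p[:,2]>130).any() else '')
b=(hsv[...,1]>150)&(hsv[...,0]>100)&(hsv[...,0]<125)&(W[...,2]>162)&(abs(W[...,1]+162)<30);t=W[b];print('grip top',len(t),t.mean(0).round(1),t.max(0).round(1),t.min(0).round(1))
A=cv2.resize(a['color'][215:335,265:385],None,fx=3.3,fy=3.3);B=cv2.resize(c['color'][100:300,200:400],None,fx=1.98,fy=1.98)
cv2.imwrite('pics/f.png',np.hstack([A,B])[:,:,::-1])
E
```

```text
{'t': np.float64(19.05), 'eef_pos': array([ 457.24, -162.31,  258.04]), 'eef_rot': array([88.31, 89.54, -4.08]), 'ft_force': array([-0.31, -0.24,  0.02]), 'gripper_width': np.float64(1.0)}
883
saddle top plane: slope x,y deg [1.2  0.15] z 123.01390440560536
ends y [-197.92616595 -126.46719394] upturn [ 450.82575048 -158.68854344  132.4067939 ]
grip top 388 [ 455.3 -161.4  166.2] [ 462.2 -147.9  380.7] [ 394.1 -175.7  162.2]
```

View pics/f.png

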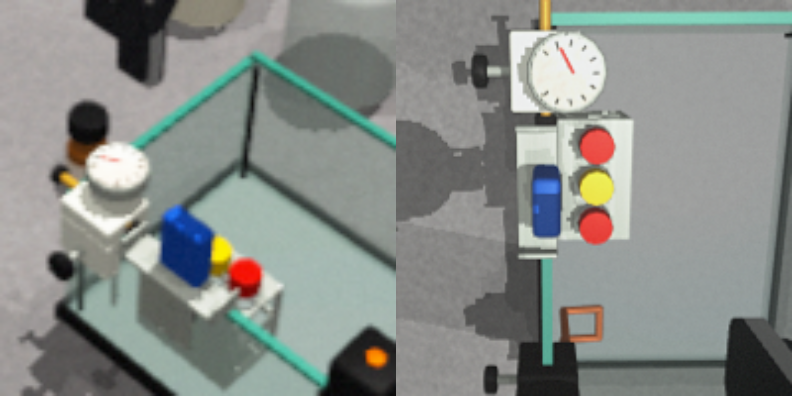

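The final view shows the rack hooked level on the rim with its tubes inside. Its end sits against the black stop at right-panel (545,120), the heater is far off, and the gripper is clear. Handing in.

```bash
python3 -c "
from h import *
env.hand_in();st()"
```

```text
the job is handed in; nothing more can be done
the job is handed in; nothing more can be done
```

The steel rack hangs fully home on the near wall of the bath, tubes inside, with its end against the thermometer's rubber stop. I let go and handed the job in at about 19 s of the 72 s allowed.

**What I did:** I gripped the rack by its blue grip and entered the hook in the gap about 35 mm short of the stop. I pressed it home to a hard stop, then slid it along the rim until the stop took about 2–4 N. I took off the side load, pressed lightly once more, released and lifted clear.

**Last checks:**
- **Height:** the saddle top read z = 123.0. The wrist camera reads the rim about 1.2 mm low, so that is about 124.2 against 124 expected for home.
- **Level:** the saddle is within 0.2° of level along the rim. Across it the fit gave 1.2°, which is loose over such a narrow strip.
- **Position:** the end by the stop is at y = −126.5, within 0.2 mm of where it was before release. The heater is well clear.

**What disagreed:**
- **Fingertip height:** the reported TCP height is about 37 mm below the real fingertips. My first closing therefore shut above the grip without touching the rack. All three cameras agreed on the offset, and I corrected for it.
- **Forces:** while pressing home the wrist briefly read about 11 N up, or roughly 14 N on the rim with the rack's weight, against the 5–10 N given. Sliding took 8–9.5 N, against the 4–8 N given.

I saw nothing else knocked or shifted in the pictures, but I did not re-measure the bystanders at the end.

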